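Spread garlic on the comal and hold the burner dial at spark

TASK

Pick up the scoop of garlic cloves and, from close above the comal, shake all eight cloves out so that they lie spread evenly in one layer with no quarter of the plate left bare, without touching them with the fingers, then set the empty scoop down flat on the counter and let go of it. After that light the burner: turn the hob's sprung dial counter-clockwise past low and high to the third mark, spark, and hold it there against its spring; finish while still holding it. Leave the mortar, the mug and the wooden spoon where they are.

Things in the scene. Friction and masses are not known exactly. Their poses are not given: they have to be found in the camera images.
- scoop_grip (a point): Middle of the handle of the grey plastic scoop (about 110 g, lying flat on the counter with eight garlic cloves in it). x points along the handle to the scoop's open mouth, z up. The handle is a level bar 20 mm wide (y), 22 mm high, its middle 43 mm above the counter; it runs 68 mm back from here and 42 mm forward to the 46 mm high back wall.
- scoop_bowl (a point): Middle of the scoop's inner floor, 112 mm from scoop_grip towards the mouth and 40 mm lower; same axes. Trough 140 mm long (x), 88 mm wide outside, walls 3 mm, side walls 44 mm high at the back and 26 mm in front. Smooth: cloves slide at about 16 to 23 degrees nose-down.
- scoop_lip (a point): Middle of the scoop's open front edge, 182 mm from scoop_grip and 40 mm lower; same axes. There is no wall at this end.
- scoop: The scoop, origin under the middle of its trough: height 0 when it lies flat on the counter.
- comal (a point): Centre of the flat top face of the comal, a round dark steel griddle plate fixed on the hob's burner, 98 mm above the counter. Flat out to 112 mm radius, then a flared rim 11 mm high out to 130 mm. Its axes are those of the hob: z up, x away from the robot, y to the robot's left (plus the hob's yaw).
- dial_grip (a point): On the axis of the hob's black dial, 101 mm above the counter and 31 mm above the hob's steel top. Round skirt 48 mm across, 8 mm high; on it a finger bar 46 mm long, 13 mm wide, its top 7 mm above this point. x runs along the bar and turns with it (hob's x at off), z up. In the hob's axes it lies 90 mm nearer the robot and 205 mm further left than the comal's centre.
- dial (a joint): Dial angle, rad: 0 off; grows counter-clockwise seen from above. Clicks at about 0.42 (low) and 0.82 (high), where it stays by itself; then the third mark, spark, at 1.26, just short of its stop at 1.28. From spark it springs back to high when let go. Turning takes up to 0.07 N m to high and 0.13 N m to spark; holding at spark takes 0.05 to 0.14 N m.
- molcajete: Dark stone mortar with its pestle, 140 mm across, 85 mm high: not part of the job.
- jarrito: Clay mug, 80 mm across, 85 mm high: not part of the job.
- spoon: Wooden spoon, 270 mm long, lying on the counter: not part of the job.
- comal_far_left (a point): Point in the far left quarter of the comal's top face, 85 mm from its centre: +60 mm along the hob's x and +60 mm along its y.
- comal_far_right (a point): Point in the far right quarter of the comal's top face, 85 mm from its centre: +60 mm along the hob's x and -60 mm along its y.
- comal_near_left (a point): Point in the near left quarter of the comal's top face, 85 mm from its centre: -60 mm along the hob's x and +60 mm along its y.
- comal_near_right (a point): Point in the near right quarter of the comal's top face, 85 mm from its centre: -60 mm along the hob's x and -60 mm along its y.
- clove0: Garlic clove 1 of 8, unpeeled, 10 g, 33 x 18 x 16 mm, origin at its centre; it does not roll far.
- clove1: Garlic clove 2 of 8, unpeeled, 10 g, 33 x 18 x 16 mm, origin at its centre; it does not roll far.
- clove2: Garlic clove 3 of 8, unpeeled, 10 g, 33 x 18 x 16 mm, origin at its centre; it does not roll far.
- clove3: Garlic clove 4 of 8, unpeeled, 10 g, 33 x 18 x 16 mm, origin at its centre; it does not roll far.
- clove4: Garlic clove 5 of 8, unpeeled, 10 g, 33 x 18 x 16 mm, origin at its centre; it does not roll far.
- clove5: Garlic clove 6 of 8, unpeeled, 10 g, 33 x 18 x 16 mm, origin at its centre; it does not roll far.
- clove6: Garlic clove 7 of 8, unpeeled, 10 g, 33 x 18 x 16 mm, origin at its centre; it does not roll far.
- clove7: Garlic clove 8 of 8, unpeeled, 10 g, 33 x 18 x 16 mm, origin at its centre; it does not roll far.

How it is judged:
On the way, in this order (a step that is already met when the one before it is completed fails the run):
1. the scoop, held and with all eight cloves in it, is over the comal (horizontal distance between scoop_lip and comal below 0.16 m and z of scoop_lip in the frame of comal above 0 m and contact force between the fingers and scoop above 0.5 N and distance between each of clove0, clove1, clove2, clove3, clove4, clove5, clove6, clove7 and scoop_bowl below 0.095 m), for 0.05 s.
2. all eight cloves lie on the comal in one layer with none of its quarters left bare (one within 50 mm of the middle of each); the dial is still off (horizontal distance between each of clove0, clove1, clove2, clove3, clove4, clove5, clove6, clove7 and comal below 0.122 m and z of clove0 in the frame of comal between 0 and 0.02 m and z of clove1 in the frame of comal between 0 and 0.02 m and z of clove2 in the frame of comal between 0 and 0.02 m and z of clove3 in the frame of comal between 0 and 0.02 m and z of clove4 in the frame of comal between 0 and 0.02 m and z of clove5 in the frame of comal between 0 and 0.02 m and z of clove6 in the frame of comal between 0 and 0.02 m and z of clove7 in the frame of comal between 0 and 0.02 m and horizontal distance between any of clove0, clove1, clove2, clove3, clove4, clove5, clove6, clove7 and comal_far_left below 0.05 m and horizontal distance between any of clove0, clove1, clove2, clove3, clove4, clove5, clove6, clove7 and comal_far_right below 0.05 m and horizontal distance between any of clove0, clove1, clove2, clove3, clove4, clove5, clove6, clove7 and comal_near_left below 0.05 m and horizontal distance between any of clove0, clove1, clove2, clove3, clove4, clove5, clove6, clove7 and comal_near_right below 0.05 m and linear speed of each of clove0, clove1, clove2, clove3, clove4, clove5, clove6, clove7 below 0.03 m/s and value of joint dial below 0.2 rad), for 0.2 s.
3. the scoop lies flat on the counter, let go; the dial is still off (height (world z) of scoop below 0.01 m and angle between scoop's own z axis and vertical below 0.1 rad and linear speed of scoop below 0.03 m/s and contact force between the fingers and scoop below 0.05 N and value of joint dial below 0.2 rad), for 0.2 s.
At the end, for the whole second after the job is handed in: The fingers hold the dial at spark (over 1.15 rad); all eight cloves rest on the comal in one layer (centres within 122 mm of its middle, under 20 mm above its face), one within 50 mm of the middle of each quarter; the scoop lies flat on the counter (within 0.1 rad), let go (value of joint dial above 1.15 rad and contact force between the fingers and dial above 0.5 N and horizontal distance between each of clove0, clove1, clove2, clove3, clove4, clove5, clove6, clove7 and comal below 0.122 m and z of clove0 in the frame of comal between 0 and 0.02 m and z of clove1 in the frame of comal between 0 and 0.02 m and z of clove2 in the frame of comal between 0 and 0.02 m and z of clove3 in the frame of comal between 0 and 0.02 m and z of clove4 in the frame of comal between 0 and 0.02 m and z of clove5 in the frame of comal between 0 and 0.02 m and z of clove6 in the frame of comal between 0 and 0.02 m and z of clove7 in the frame of comal between 0 and 0.02 m and horizontal distance between any of clove0, clove1, clove2, clove3, clove4, clove5, clove6, clove7 and comal_far_left below 0.05 m and horizontal distance between any of clove0, clove1, clove2, clove3, clove4, clove5, clove6, clove7 and comal_far_right below 0.05 m and horizontal distance between any of clove0, clove1, clove2, clove3, clove4, clove5, clove6, clove7 and comal_near_left below 0.05 m and horizontal distance between any of clove0, clove1, clove2, clove3, clove4, clove5, clove6, clove7 and comal_near_right below 0.05 m and linear speed of each of clove0, clove1, clove2, clove3, clove4, clove5, clove6, clove7, scoop below 0.03 m/s and height (world z) of scoop below 0.01 m and angle between scoop's own z axis and vertical below 0.1 rad and contact force between the fingers and scoop below 0.05 N); the arm keeps its last pose, push and grip.
It fails at once if a clove is touched by the fingers (contact force between the fingers and clove0 above 0.3 N or contact force between the fingers and clove1 above 0.3 N or contact force between the fingers and clove2 above 0.3 N or contact force between the fingers and clove3 above 0.3 N or contact force between the fingers and clove4 above 0.3 N or contact force between the fingers and clove5 above 0.3 N or contact force between the fingers and clove6 above 0.3 N or contact force between the fingers and clove7 above 0.3 N).
It fails at once if a clove is dropped from more than about 12 cm above the comal ((z of clove0 in the frame of comal above 0.12 m and distance between clove0 and scoop_bowl above 0.115 m) or (z of clove1 in the frame of comal above 0.12 m and distance between clove1 and scoop_bowl above 0.115 m) or (z of clove2 in the frame of comal above 0.12 m and distance between clove2 and scoop_bowl above 0.115 m) or (z of clove3 in the frame of comal above 0.12 m and distance between clove3 and scoop_bowl above 0.115 m) or (z of clove4 in the frame of comal above 0.12 m and distance between clove4 and scoop_bowl above 0.115 m) or (z of clove5 in the frame of comal above 0.12 m and distance between clove5 and scoop_bowl above 0.115 m) or (z of clove6 in the frame of comal above 0.12 m and distance between clove6 and scoop_bowl above 0.115 m) or (z of clove7 in the frame of comal above 0.12 m and distance between clove7 and scoop_bowl above 0.115 m)).
It fails at once if the mortar, the mug or the wooden spoon is shifted by more than 25 mm (distance of any of molcajete, jarrito, spoon from where it was at the start of the episode above 0.025 m).
It also fails if it takes over 67 s, if anything falls off the work surface, if the arm or the gripper's body presses on something with over 40 N, if the wrist force passes 120 N, or if a joint passes its speed limit or range.

ROBOT

A 6-joint arm with a two-finger parallel gripper is mounted at the origin on the work surface. World frame = base frame: x ahead of the robot, y to its left, z up, the work surface at z = 0. Lengths are in m, angles in rad, forces in N, time in s.
With the tool pointing down it reaches from about 0.35 to 0.925 m from the base axis. Payload 6.4 kg.
Tool frame: the origin (TCP) lies at the very end of the fingers, on their centre line; the grasp point (between the pads) lies 19 mm behind it (env.tcp_to_grasp is the distance from the TCP to the grasp point, in m); z points along the fingers, y is the line along which they close (so a half turn about z gives the same grasp; the last joint's range is limited). The gripper opens to 94 mm and grips with 3 to 60 N. Pads are 16 mm wide; open, the fingers measure 119 mm over their backs; the gripper's body (75 mm by 177 mm) begins 78 mm behind the grasp point.
Start: joints at [1.082, 0.245, 1.558, -0, 1.339, -0.174], TCP at [0.201, 0.618, 0.205] pointing down, gripper open.
Joint ranges: [-3.13, 3.13], [-1.02, 2.26], [0.13, 2.54], [-0.95, 4.09], [0.21, 2.88], [-2.74, 2.74]. Speed limits (rad/s): [2.57, 2.57, 3.14, 3.14, 3.14, 3.14].

INTERFACE

Orientations are given as a rotation vector (axis times angle).
In Python, from rig import env gives the robot as it stands.
- The arm moves only by the tool play_rows, never from a script. Its argument "moves" is a list of rows, each a list of 7 numbers: the opening, from 0 (shut) to 1 (fully open), then the shift along the tool's x, y, z in cm, then the turn, a rotation vector about the tool's x, y, z in degrees. A call has 1 to 12 rows; each row shifts and turns the commanded pose from where the row before left it, along the tool's axes as they then stand; what a row does not reach is not made up. A row lasts 1/8 s, in which the tool goes at most 62.5 mm and 10.7 degrees, less where a joint would pass 70% of its speed; a pose out of reach is approached as far as the arm can. A call is refused whole if a number of a shift passes 6.25 or a number of a turn 10.7, either way. A call with a gripper value outside its range is refused whole. The fingers move at their own pace and stop on an object; the grip force is fixed at half the most. Time passes only in rows, so rows that do not move let the fingers close. It gives the time, the measured TCP pose, the force, the opening and the grip force at its end, in the units of the state.
- env.read_state(): the state, without advancing time (a new reading comes with each control period).
- env.capture(name): name is "scene" or "side" or "wrist"; returns the picture (384x512x3 uint8, red, green, blue); there is no depth.
- env.camera_params(name): a dict with "fx", "fy", "cx", "cy" (pixels), "k1" (the pictures are not rectified: a ray, as slopes to the right and down, at radius r is drawn at 1 + k1 r^2 times it, then the intrinsics apply), "camera_from_world" (4x4, takes a point from world to camera coordinates). Camera axes: x right, y down, z forward; pixel columns grow to the right and rows downward; lengths in m; the calibration is good to about 2 mm. A picture is of the moment at which its call begins: read the wrist's pose just before it. camera_params takes no time and is no camera call; for the wrist camera it gives the pose at the moment of the call.
- env.sign_off(): hands the job in; it is judged then, once.
The state is a dict: "clock": time; "q": joint angles; "joint_velocities": joint speeds; "joint_efforts": joint torques, N m; "position": TCP position; "ee_rot": TCP orientation; "force": force on the tool from outside, world axes, zero at the start; "ft_torque": the same for the moment, N m; "width": finger opening in m; "grip_force": force on a finger pad.
Only numpy, scipy, OpenCV 4.12 (cv2) and the standard library are available. Lean on these libraries where they do the work, as an engineer would, in place of code of your own. Each camera call takes 0.05 s, during which the arm holds its last target. There are 200 camera calls.

## Working session

There is one attempt and no reset: what is moved stays moved. The work goes in short steps, Python scripts to look and compute and a tool call to move; the robot and the scene stay as the last step left them, time stands still between calls to the robot, and variables do not carry over. Pictures are saved under pics/ and viewed, at most 10 in all, crops included, and the job is handed in when it is done.

Besides the shell and the picture viewer there is one more tool, called after "Call:" by a JSON object that holds its "name" and its "arguments". play_rows: Moves the arm, as the interface text tells. Its arguments: {"type":"object","properties":{"moves":{"type":"array"}},"required":["moves"]}

```bash
ls; mkdir -p pics; python3 - <<'E'
from rig import env
import cv2,numpy as np
s=env.read_state();print(s)
a=env.capture("scene");b=env.capture("side");
for n,i in(("scene",a),("side",b)):cv2.imwrite(f"pics/{n}0.png",i[:,:,::-1])
c=np.hstack([a,b]);
for n in("scene","side","wrist"):
  p=env.camera_params(n);print(n,{k:(np.round(v,4).tolist()) for k,v in p.items()})
E
```

```text
pics
{'clock': 0.0, 'q': array([ 1.08188610e+00,  2.45769058e-01,  1.55897205e+00, -1.89824572e-05,
        1.33871807e+00, -1.74065149e-01]), 'joint_velocities': array([ 8.23841592e-04,  1.75731808e-03, -8.79911178e-05, -1.55782665e-03,
        1.30422903e-03, -1.02050750e-03]), 'joint_efforts': array([ 1.16673145e-03, -4.15829086e+01, -3.14603055e+01,  6.85477071e-02,
        3.32697993e-02, -1.23751283e-04]), 'position': array([0.20098158, 0.61752745, 0.20439673]), 'ee_rot': array([-4.92417864e-01, -3.10216289e+00,  2.78122310e-03]), 'force': array([0.59954706, 0.45166207, 0.06323687]), 'ft_torque': array([-0.03527957,  0.00145409,  0.03582922]), 'grip_force': 0.0, 'width': 0.09379007345411718}
scene {'fx': 433.9584, 'fy': 433.9584, 'cx': 252.3859, 'cy': 197.7204, 'k1': -0.1096, 'camera_from_world': [[0.0944, 0.9954, -0.015, -0.0691], [0.7098, -0.0779, -0.7, -0.2918], [-0.698, 0.0555, -0.714, 1.6897], [0.0, 0.0, 0.0, 1.0]]}
side {'fx': 440.7445, 'fy': 440.7445, 'cx': 260.795, 'cy': 185.6464, 'k1': -0.0342, 'camera_from_world': [[-0.9054, -0.4242, 0.0154, 0.4528], [-0.3136, 0.644, -0.6978, 0.2082], [0.2861, -0.6366, -0.7162, 1.0956], [0.0, 0.0, 0.0, 1.0]]}
wrist {'fx': 304.0415, 'fy': 304.0415, 'cx': 251.6265, 'cy': 194.0614, 'k1': 0.0073, 'camera_from_world': [[0.3095, 0.9509, -0.002, -0.6491], [0.9108, -0.2958, 0.2881, -0.03], [0.2734, -0.091, -0.9576, 0.3932], [0.0, 0.0, 0.0, 1.0]]}
```

View pics/scene0.png

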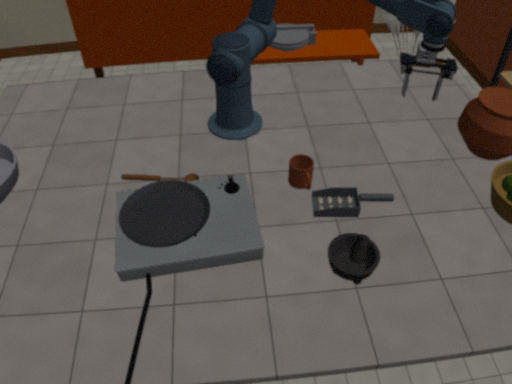

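View pics/side0.png

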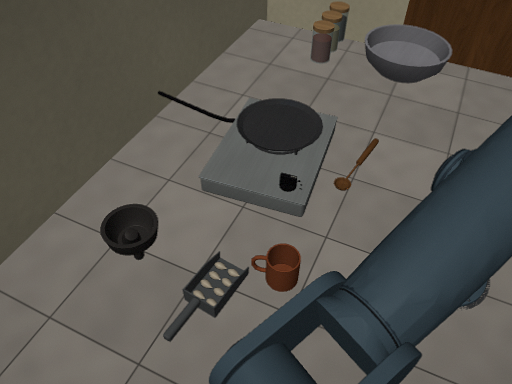

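Scene view: scoop at about (340,202), with its handle to (392,197) on the robot's left. The comal is at (165,212), the dial at (231,186), the mug at (301,172) and the mortar at (353,257). I'll zoom in to measure.

```bash
cat > h.py <<'E'
import numpy as np,cv2
from scipy.spatial.transform import Rotation as R
from rig import env
def ray(n,u,v,p=None):
    p=p or env.camera_params(n)
    K=np.array([[p['fx'],0,p['cx']],[0,p['fy'],p['cy']],[0,0,1]])
    d=np.array([(u-p['cx'])/p['fx'],(v-p['cy'])/p['fy']]);s=d.copy()
    for _ in range(20): s=d/(1+p['k1']*(s@s))
    T=p['camera_from_world'];A=T[:3,:3];o=-A.T@T[:3,3]
    return o,A.T@np.array([s[0],s[1],1])
def onz(n,u,v,z,p=None):
    o,d=ray(n,u,v,p);return o+d*(z-o[2])/d[2]
def proj(n,X,p=None):
    p=p or env.camera_params(n);T=p['camera_from_world']
    c=T[:3,:3]@np.asarray(X,float)+T[:3,3];s=c[:2]/c[2];s=s*(1+p['k1']*(s@s))
    return np.array([s[0]*p['fx']+p['cx'],s[1]*p['fy']+p['cy']])
E
python3 - <<'E'
import cv2,numpy as np
a=cv2.imread("pics/scene0.png");b=cv2.imread("pics/side0.png")
A=cv2.resize(a[165:280,110:400],None,fx=2.75,fy=2.75,interpolation=cv2.INTER_CUBIC)[:300]
B=cv2.resize(b[90:215,195:345],None,fx=2.4,fy=2.4,interpolation=cv2.INTER_CUBIC)
C=cv2.resize(b[245:345,155:325],None,fx=2.5,fy=2.5,interpolation=cv2.INTER_CUBIC)
o=np.zeros((600,800,3),np.uint8);o[:A.shape[0],:A.shape[1]]=A;o[300:600,:360]=B;o[300:550,370:795]=C
cv2.imwrite("pics/z0.png",np.clip(o*1.5,0,255).astype(np.uint8))
E
```

```text
(no output)
```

View pics/z0.png

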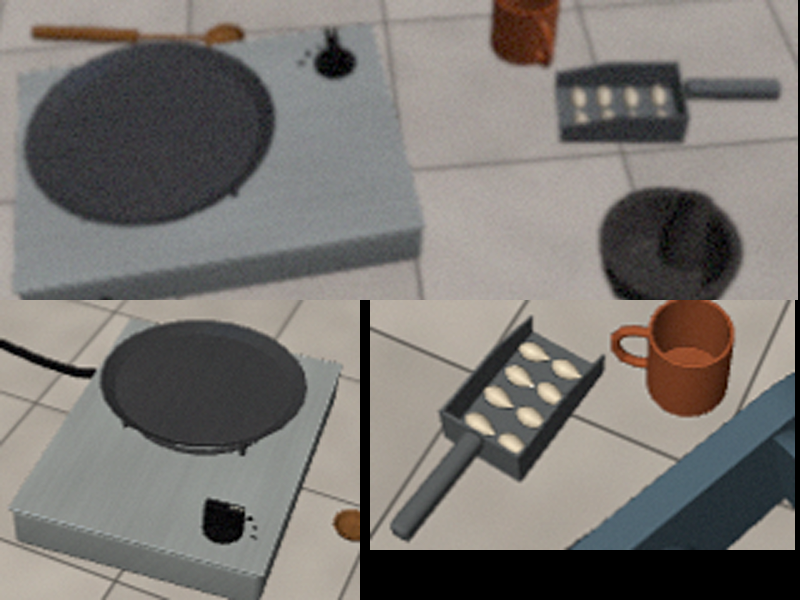

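Zoomed view (z0.png): the scoop holds its cloves in a 4x2 grid. In the scene crop the handle end is at (779,89) and the outer bottom edge runs (563,140)-(686,140). The comal rim spans u 25..275 and v 42..225, and the hob's top corners are (375,25), (422,228) and (15,292). I'll fit the poses from both views.

```bash
python3 - <<'E'
from h import *
from scipy.optimize import least_squares
P={n:env.camera_params(n) for n in("scene","side")}
A=lambda u,v:("scene",110+u/2.75,165+v/2.75)
B=lambda u,v:("side",195+u/2.4,90+(v-300)/2.4)
C=lambda u,v:("side",155+(u-370)/2.5,245+(v-300)/2.5)
# scoop frame: origin grip projected on counter; x to mouth, y left of it
obs=[((-.068,0,.043),A(779,89)),((.042,0,.050),A(687,83)),((.182,.044,0),A(563,141)),((.042,.044,0),A(686,141)),((.182,.044,.026+.003),A(559,113-2)),
 ((-.068,0,.040),C(400,531)),((.042,-.044,0),C(520,479)),((.182,-.044,.028),C(604,359)),((.182,.044,.028),C(531,318)),((.042,-.044,.046),C(523,458)),((.042,.044,.046),C(443,411))]
def T(p,X):
    c,s=np.cos(p[2]),np.sin(p[2]);return np.array([p[0]+c*X[0]-s*X[1],p[1]+s*X[0]+c*X[1],X[2]])
for sg in(1,-1):
  f=lambda p:np.concatenate([proj(o[0],T(p,(X[0],sg*X[1],X[2])),P[o[0]])-o[1:] for X,o in obs])
  r=least_squares(f,[.5,.5,-np.pi/2],loss='soft_l1');print(sg,r.x,np.round(f(r.x).reshape(-1,2),1).tolist())
th=np.linspace(0,2*np.pi,200)
def g(p):
    out=[]
    for n,e in(("scene",(110+25/2.75,110+275/2.75,165+42/2.75,165+225/2.75)),("side",(195+101/2.4,195+307/2.4,90+20/2.4,None))):
        q=np.array([proj(n,(p[0]+.13*np.cos(t),p[1]+.13*np.sin(t),.109),P[n]) for t in th])
        m=[q[:,0].min(),q[:,0].max(),q[:,1].min(),q[:,1].max()]
        out+=[a-b for a,b in zip(m,e) if b is not None]
    return np.array(out)
r=least_squares(g,[.6,-.1]);print("comal",r.x,g(r.x).round(1));c=r.x
for u,v in((375,25),(422,228),(15,292),(17,75)):print("hob",onz(*A(u,v),.07,P["scene"]))
for u,v in((343,364),(263,577),(13,510)):print("hobS",onz(*B(u,v),.07,P["side"]))
print("dial",onz(*A(335,62),.078,P["scene"]),onz(*B(224,505),.104,P["side"]))
for y in(-.1,0,.1,.2):
  d=c+np.array([np.cos(y)*-.09-np.sin(y)*.205,np.sin(y)*-.09+np.cos(y)*.205]);print(y,d)
E
```

```text
1 [ 0.49282791  0.39600751 -1.69362356] [[0.1, -0.4], [-1.1, -0.1], [-1.6, -0.2], [-1.3, 0.2], [0.7, 4.3], [-0.5, 2.2], [0.8, 1.9], [1.0, -0.9], [0.4, -0.8], [-1.7, 0.3], [-1.2, -0.1]]
-1 [ 0.51099288  0.39758133 -1.38749741] [[0.1, -1.0], [2.2, 7.0], [-2.2, -3.4], [-6.1, -12.7], [0.1, 1.2], [0.3, 3.1], [-44.4, -16.7], [-57.8, -22.7], [5.0, 1.3], [-48.4, -18.7], [20.5, 9.3]]
comal [ 0.54582899 -0.22937807] [-0.7  0.6 -0.9  0.6 -0.5  0.6 -0. ]
hob [0.37603326 0.01561525 0.07      ]
hob [0.6750834  0.03650349 0.07      ]
hob [ 0.7124175  -0.35815662  0.07      ]
hob [ 0.4132221  -0.39259014  0.07      ]
hobS [ 0.41107633 -0.39110923  0.07      ]
hobS [0.36994378 0.01233589 0.07      ]
hobS [0.66487266 0.0415371  0.07      ]
dial [ 0.44043279 -0.03424761  0.078     ] [ 0.43923135 -0.03899725  0.104     ]
-0.1 [ 0.47674447 -0.0164172 ]
0 [ 0.45582899 -0.02437807]
0.1 [ 0.43581276 -0.03438722]
0.2 [ 0.41689579 -0.04634466]
```

```bash
cat >> h.py <<'E'
HY=.093; COM=np.array([.546,-.229,.098])
def toolR(xdir_yaw,pitch=0):  # tool down, tool x at yaw; pitch>0 nose(-x) down about tool y
    c,s=np.cos(xdir_yaw),np.sin(xdir_yaw)
    X=np.array([c,s,0]);Z=np.array([0,0,-1.]);Y=np.cross(Z,X)
    return R.from_matrix(np.c_[X,Y,Z])*R.from_euler('y',pitch)
def rows(p1,r1,n,g,p0=None,r0=None,show=True):
    """n equal rows from (p0,r0) (default measured) to (p1,r1); rounded; returns end pose"""
    s=env.read_state()
    p=np.array(s['position'] if p0 is None else p0);r=R.from_rotvec(s['ee_rot']) if r0 is None else r0
    pa,ra=p.copy(),r;dv=(ra.inv()*r1).as_rotvec();out=[]
    for i in range(1,n+1):
        pt=pa+(p1-pa)*i/n;rt=ra*R.from_rotvec(dv*i/n)
        d=np.round(r.inv().apply(pt-p)*100,2);w=np.round(np.degrees((r.inv()*rt).as_rotvec()),1)
        out.append([g]+[float(x)+0. for x in d]+[float(x)+0. for x in w])
        p=p+r.apply(d/100);r=r*R.from_rotvec(np.radians(w))
    if show: print(*out,sep=",\n")
    return p,r
E
python3 - <<'E'
from h import *
print("mug",onz("scene",301,178,.04),"mortar",onz("scene",354,254,.04),"spoon bowl",onz("scene",110+225/2.75,165+33/2.75,0))
g=np.array([.493,.396]);y=-1.694
t=np.r_[g+.015*np.array([np.cos(y),np.sin(y)]),.16]
rows(t,toolR(y+np.pi),11,1)
E
```

```text
mug [0.38145749 0.19230578 0.04      ] mortar [0.70057403 0.28529368 0.04      ] spoon bowl [ 0.29334385 -0.16579058  0.        ]
[1, -3.17, -1.23, 0.41, 0.0, 0.0, 7.2],
[1, -3.31, -0.82, 0.4, 0.0, 0.0, 7.2],
[1, -3.38, -0.4, 0.41, 0.0, 0.0, 7.2],
[1, -3.4, 0.03, 0.4, 0.0, 0.0, 7.1],
[1, -3.37, 0.45, 0.41, 0.0, 0.0, 7.2],
[1, -3.29, 0.87, 0.4, 0.0, 0.0, 7.2],
[1, -3.16, 1.27, 0.41, 0.0, 0.1, 7.2],
[1, -2.97, 1.66, 0.4, -0.1, 0.0, 7.2],
[1, -2.74, 2.01, 0.4, 0.0, 0.0, 7.2],
[1, -2.47, 2.35, 0.41, 0.0, 0.0, 7.1],
[1, -2.16, 2.63, 0.4, 0.0, 0.0, 7.2]
```

Call:
{"name": "play_rows", "arguments": {"moves": [[1,-3.17,-1.23,0.41,0,0,7.2],[1,-3.31,-0.82,0.4,0,0,7.2],[1,-3.38,-0.4,0.41,0,0,7.2],[1,-3.4,0.03,0.4,0,0,7.1],[1,-3.37,0.45,0.41,0,0,7.2],[1,-3.29,0.87,0.4,0,0,7.2],[1,-3.16,1.27,0.41,0,0.1,7.2],[1,-2.97,1.66,0.4,-0.1,0,7.2],[1,-2.74,2.01,0.4,0,0,7.2],[1,-2.47,2.35,0.41,0,0,7.1],[1,-2.16,2.63,0.4,0,0,7.2],[1,0,0,0,0,0,0]]}}

```text
clock: 1.6
position: [0.4923, 0.3801, 0.16]
ee_rot: [-2.355, -2.077, -0.001]
force: [-0.5, 0.2, 0.4]
width: 0.094
grip_force: 0.0
```

```bash
python3 - <<'E'
from h import *
p=env.camera_params("wrist");s=env.read_state();im=env.capture("wrist")
print(s['position'],R.from_rotvec(s['ee_rot']).as_matrix().round(3).tolist())
im=im[:,:,::-1].copy()
g=np.array([.493,.396]);y=-1.694;c,sn=np.cos(y),np.sin(y)
for X in((-.068,0,.054),(.042,0,.054),(.042,.044,.046),(.042,-.044,.046),(.182,.044,.026),(.182,-.044,.026)):
    u=proj("wrist",(g[0]+c*X[0]-sn*X[1],g[1]+sn*X[0]+c*X[1],X[2]),p);cv2.circle(im,tuple(int(round(v)) for v in u),3,(0,0,255),1);print(u)
cv2.imwrite("pics/w1.png",np.clip(im*1.4,0,255).astype(np.uint8))
E
```

```text
[0.49233487 0.3800565  0.15995761] [[0.125, 0.992, -0.0], [0.992, -0.125, 0.001], [0.001, -0.001, -1.0]]
[250.18071373 103.23855065]
[250.54709528 217.70308234]
[293.37181115 214.82397459]
[207.80611605 214.95431373]
[286.98380214 316.5140241 ]
[215.00203711 316.58968512]
```

View pics/w1.png

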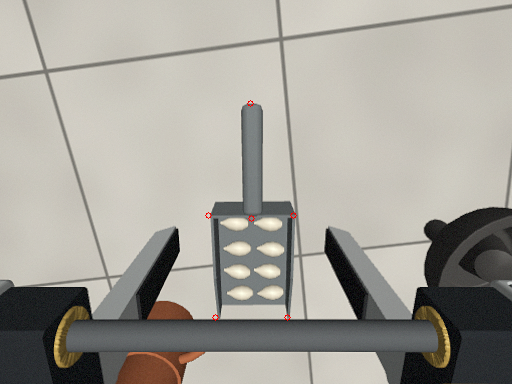

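Wrist view: the predicted scoop corners, marked as red circles, land on the scoop to within about 2 px. The handle lies between the fingers, so I'll descend and grip.

Call:
{"name": "play_rows", "arguments": {"moves": [[1,0,0,3.4,0,0,0],[1,0,0,3.4,0,0,0],[1,0,0,3.4,0,0,0],[1,0,0,2.4,0,0,0],[1,0,0,1.0,0,0,0],[0,0,0,0,0,0,0],[0,0,0,0,0,0,0],[0,0,0,0,0,0,0],[0,0,0,0,0,0,0],[0,0,0,0,0,0,0],[0,0,0,0,0,0,0]]}}

```text
clock: 3.02
position: [0.4916, 0.3818, 0.0249]
ee_rot: [-2.353, -2.08, -0.003]
force: [-0.9, -0.2, -0.4]
width: 0.0375
grip_force: 0.0
```

Call:
{"name": "play_rows", "arguments": {"moves": [[0,0,0,0,0,0,0],[0,0,0,0,0,0,0],[0,0,0,0,0,0,0],[0,0,0,0,0,0,0],[0,0,0,-0.3,0,0,0],[0,0,0,-0.7,0,0,0],[0,0,0,-1.5,0,0,0],[0,0,0,-2.5,0,0,0],[0,0,0,0,0,0,0]]}}

```text
clock: 4.15
position: [0.4935, 0.3829, 0.0781]
ee_rot: [2.353, 2.081, 0.013]
force: [0.3, 0.8, -1.5]
width: 0.0201
grip_force: 29.9
```

```bash
cat >> h.py <<'E'
# scoop in tool frame: origin at grip; sx = -tool x, sz=-tool z
FWD=.015; GZ=.019
def grip_from_tool(sag=0): # returns grip offset from TCP in tool coords, scoop rot in tool coords
    Rs=R.from_matrix(np.array([[-1,0,0],[0,1,0],[0,0,-1.]]).T)*R.from_euler('y',sag)
    gp=np.array([0,0,-GZ])-Rs.apply([FWD,0,0]); return gp,Rs
def scoop_pt(X,sag=0,p=None,r=None):
    s=env.read_state();p=s['position'] if p is None else p;r=R.from_rotvec(s['ee_rot']) if r is None else r
    gp,Rs=grip_from_tool(sag);return p+r.apply(gp+Rs.apply(X))
PTS=[(.042,.044,.003),(.042,-.044,.003),(.182,.044,-.017),(.182,-.044,-.017),(.182,0,-.043)]
E
python3 - <<'E'
from h import *
p=env.camera_params("wrist");s=env.read_state();im=env.capture("wrist")[:,:,::-1].copy()
b=env.capture("side")[:,:,::-1].copy()
print(s['position'],s['grip_force'],s['width'])
for X in PTS:
  for n,I in(("wrist",im),("side",b)):
    u=proj(n,scoop_pt(X,0,s['position'],R.from_rotvec(s['ee_rot'])),p if n=="wrist" else None);cv2.circle(I,tuple(int(round(v)) for v in u),2,(0,0,255),1)
o=np.hstack([im[150:384,150:350],b[190:384,120:350][:,:].copy() if 0 else cv2.copyMakeBorder(b[180:384,110:350],0,30,0,0,0)])
cv2.imwrite("pics/w2.png",np.clip(cv2.resize(o,None,fx=1.8,fy=1.8)*1.4,0,255).astype(np.uint8))
E
```

```text
[0.49352459 0.38285187 0.07812108] 29.93848443031311 0.020087496709404774
```

View pics/w2.png

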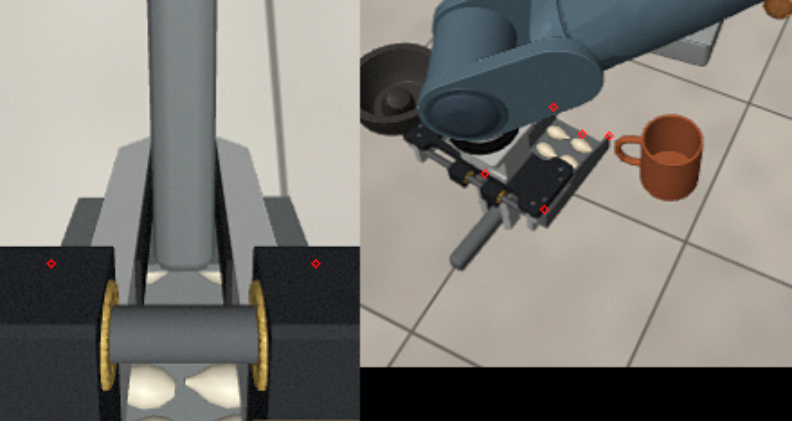

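Scoop is held (20 mm, 30 N), with no visible sag and the cloves in place. I'll lift it and carry it over the comal slightly nose-up.

```bash
cat >> h.py <<'E'
ux=np.array([np.cos(HY),np.sin(HY),0]);uy=np.array([-np.sin(HY),np.cos(HY),0])
def hob(hx,hy,hz): return COM+ux*hx+uy*hy+np.array([0,0,hz])
def tohob(P): d=np.asarray(P)-COM;return np.array([d@ux,d@uy,d[2]])
def lip_pose(hx,hy,hz,pitch=0,dyaw=0): # floor lip point in hob frame; heading -hob y + dyaw (deg)
    r=toolR(HY-np.pi/2+np.radians(dyaw)+np.pi,np.radians(pitch))
    gp,Rs=grip_from_tool();return hob(hx,hy,hz)-r.apply(gp+Rs.apply([.182,0,-.04])),r
def lip_now():
    s=env.read_state();q=tohob(scoop_pt([.182,0,-.04]));r=R.from_rotvec(s['ee_rot']);z=-r.as_matrix()[:,0]
    return q.round(4),"pitch",round(np.degrees(np.arcsin(-z[2])),1),"yaw",round(np.degrees(np.arctan2(z[1],z[0])-HY+np.pi/2),1),s['clock']
E
python3 - <<'E'
from h import *
print(lip_now())
s=env.read_state();r=R.from_rotvec(s['ee_rot'])
a=lip_pose(0,.26,.09,-8)
print(a[0],s['position'])
p,rr=rows(a[0],a[1],10,0);print()
b=lip_pose(0.02,.05,.04,-8)
p,rr=rows(b[0],b[1],10,0,p,rr)
E
```

```text
(array([-0.0332,  0.4501, -0.0444]), 'pitch', np.float64(0.1), 'yaw', np.float64(-12.4), 4.25)
[0.50622573 0.19744657 0.18555372] [0.49155057 0.38180595 0.07505739]
[0, -1.81, 0.37, -1.11, -0.1, -0.8, -1.2],
[0, -1.83, 0.34, -1.08, -0.1, -0.8, -1.3],
[0, -1.85, 0.3, -1.06, 0.0, -0.8, -1.2],
[0, -1.88, 0.25, -1.03, -0.1, -0.8, -1.2],
[0, -1.89, 0.22, -1.0, -0.1, -0.9, -1.3],
[0, -1.92, 0.18, -0.98, -0.1, -0.8, -1.2],
[0, -1.93, 0.14, -0.94, 0.0, -0.8, -1.2],
[0, -1.94, 0.1, -0.92, -0.1, -0.8, -1.3],
[0, -1.96, 0.06, -0.9, -0.1, -0.8, -1.2],
[0, -1.97, 0.01, -0.86, -0.1, -0.8, -1.2]

[0, -2.01, 0.2, 0.79, 0.0, 0.0, 0.0],
[0, -2.01, 0.2, 0.78, 0.0, 0.0, 0.0],
[0, -2.01, 0.21, 0.79, 0.0, 0.0, 0.0],
[0, -2.01, 0.2, 0.79, 0.0, 0.0, 0.0],
[0, -2.01, 0.2, 0.79, 0.0, 0.0, 0.0],
[0, -2.01, 0.2, 0.78, 0.0, 0.0, 0.0],
[0, -2.01, 0.2, 0.79, 0.0, 0.0, 0.0],
[0, -2.01, 0.2, 0.79, 0.0, 0.0, 0.0],
[0, -2.01, 0.21, 0.78, 0.0, 0.0, 0.0],
[0, -2.01, 0.2, 0.79, 0.0, 0.0, 0.0]
```

Call:
{"name": "play_rows", "arguments": {"moves": [[0,0,0,-1.5,0,0,0],[0,0,0,-2.5,0,0,0],[0,-1.81,0.37,-1.1,-0.1,-0.8,-1.2],[0,-1.83,0.34,-1.08,-0.1,-0.8,-1.3],[0,-1.85,0.3,-1.06,0,-0.8,-1.2],[0,-1.88,0.25,-1.03,-0.1,-0.8,-1.2],[0,-1.89,0.22,-1.0,-0.1,-0.9,-1.3],[0,-1.92,0.18,-0.98,-0.1,-0.8,-1.2],[0,-1.93,0.14,-0.94,0,-0.8,-1.2],[0,-1.94,0.1,-0.92,-0.1,-0.8,-1.3],[0,-1.96,0.06,-0.9,-0.1,-0.8,-1.2],[0,-1.97,0.01,-0.86,-0.1,-0.8,-1.2]]}}

```text
clock: 5.75
position: [0.5059, 0.1968, 0.2257]
ee_rot: [2.044, 2.243, -0.144]
force: [0.1, 0.0, -1.6]
width: 0.0195
grip_force: 29.9
```

```bash
cat >> h.py <<'E'
def look(name=None,show=()):
    """cream blobs in scene and side views, as hob coords on the plane comal+8mm"""
    for n in("scene","side"):
        im=env.capture(n)
        hs=cv2.cvtColor(im,cv2.COLOR_RGB2HSV)
        # region near comal
        m=np.zeros(im.shape[:2],np.uint8)
        c=np.array([proj(n,hob(.16*np.cos(t),.16*np.sin(t)+.02,.01)) for t in np.linspace(0,6.28,40)]).astype(np.int32)
        cv2.fillPoly(m,[c],255)
        rr=im.astype(int)
        k=((rr[:,:,0]>120)&(rr[:,:,0]-rr[:,:,2]>22)&(rr[:,:,1]-rr[:,:,2]>8)).astype(np.uint8)*255&m
        N,_,st,ce=cv2.connectedComponentsWithStats(k)
        print(n,[(*(tohob(onz(n,*ce[i],COM[2]+.008))[:2]*1000).round().astype(int).tolist(),int(st[i,4])) for i in range(1,N) if st[i,4]>3])
        if n in show: 
            x0,y0=np.maximum(c.min(0)-25,0);x1,y1=c.max(0)+25
            cv2.imwrite(f"pics/{name}_{n}.png",np.clip(cv2.resize(im[y0:y1,x0:x1,::-1],None,fx=2.5,fy=2.5)*1.4,0,255).astype(np.uint8))
E
python3 - <<'E'
from h import *
print(lip_now())
b=lip_pose(0.02,.05,.04,-8)
p,rr=rows(b[0],b[1],12,0)
E
```

```text
(array([-0.0004,  0.2594,  0.1302]), 'pitch', np.float64(-8.0), 'yaw', np.float64(-0.0), 5.75)
[0, -1.62, 0.17, 0.99, 0.0, 0.0, 0.0],
[0, -1.63, 0.17, 0.99, 0.0, 0.0, 0.0],
[0, -1.62, 0.17, 0.98, 0.0, 0.0, 0.0],
[0, -1.62, 0.17, 0.99, 0.0, 0.0, 0.0],
[0, -1.62, 0.17, 0.99, 0.0, 0.0, 0.0],
[0, -1.63, 0.18, 0.99, 0.0, 0.0, 0.0],
[0, -1.62, 0.17, 0.98, 0.0, 0.0, 0.0],
[0, -1.62, 0.17, 0.99, 0.0, 0.0, 0.0],
[0, -1.63, 0.17, 0.99, 0.0, 0.0, 0.0],
[0, -1.62, 0.17, 0.99, 0.0, 0.0, 0.0],
[0, -1.62, 0.17, 0.98, 0.0, 0.0, 0.0],
[0, -1.62, 0.17, 0.99, 0.0, 0.0, 0.0]
```

Call:
{"name": "play_rows", "arguments": {"moves": [[0,-1.6,0.2,1.0,0,0,0],[0,-1.6,0.2,1.0,0,0,0],[0,-1.6,0.2,1.0,0,0,0],[0,-1.6,0.2,1.0,0,0,0],[0,-1.6,0.2,1.0,0,0,0],[0,-1.6,0.2,1.0,0,0,0],[0,-1.6,0.2,1.0,0,0,0],[0,-1.6,0.2,1.0,0,0,0],[0,-1.6,0.2,1.0,0,0,0],[0,-1.6,0.2,1.0,0,0,0],[0,-1.6,0.2,1.0,0,0,0],[0,-1.6,0.2,1.0,0,0,0]]}}

```text
clock: 7.25
position: [0.5493, -0.0075, 0.1326]
ee_rot: [2.045, 2.243, -0.143]
force: [-0.0, 0.7, -1.7]
width: 0.0202
grip_force: 29.9
```

```bash
python3 - <<'E'
from h import *
print(lip_now(),env.read_state()['q'].round(2));look("l1",("side","scene"))
import cv2
a=cv2.imread("pics/l1_scene.png");b=cv2.imread("pics/l1_side.png");print(a.shape,b.shape)
f=np.zeros((600,800,3),np.uint8)
for i,(I) in enumerate((a,b)):
  k=min(400/I.shape[1],600/I.shape[0]);I=cv2.resize(I,None,fx=k,fy=k);f[:I.shape[0],400*i:400*i+I.shape[1]]=I
cv2.imwrite("pics/l1.png",f)
# go to first pour pose
b=lip_pose(.045,-.035,.010,10)
p,rr=rows(b[0],b[1],11,0)
E
```

```text
(array([0.0237, 0.0519, 0.0371]), 'pitch', np.float64(-8.0), 'yaw', np.float64(-0.0), 7.25) [-0.15  0.09  1.88 -0.15  1.14 -0.18]
scene []
side []
(332, 408, 3) (295, 395, 3)
[0, -0.88, 0.2, -0.11, 0.0, 1.6, 0.0],
[0, -0.87, 0.2, -0.14, 0.0, 1.7, 0.0],
[0, -0.87, 0.2, -0.16, 0.0, 1.6, 0.0],
[0, -0.87, 0.2, -0.19, 0.0, 1.6, -0.1],
[0, -0.86, 0.2, -0.21, 0.0, 1.7, 0.0],
[0, -0.85, 0.19, -0.24, -0.1, 1.6, 0.0],
[0, -0.85, 0.2, -0.25, 0.0, 1.7, 0.0],
[0, -0.84, 0.2, -0.29, 0.0, 1.6, 0.0],
[0, -0.83, 0.2, -0.31, 0.0, 1.6, 0.0],
[0, -0.82, 0.2, -0.33, 0.0, 1.7, -0.1],
[0, -0.81, 0.19, -0.35, 0.0, 1.6, 0.0]
```

View pics/l1.png

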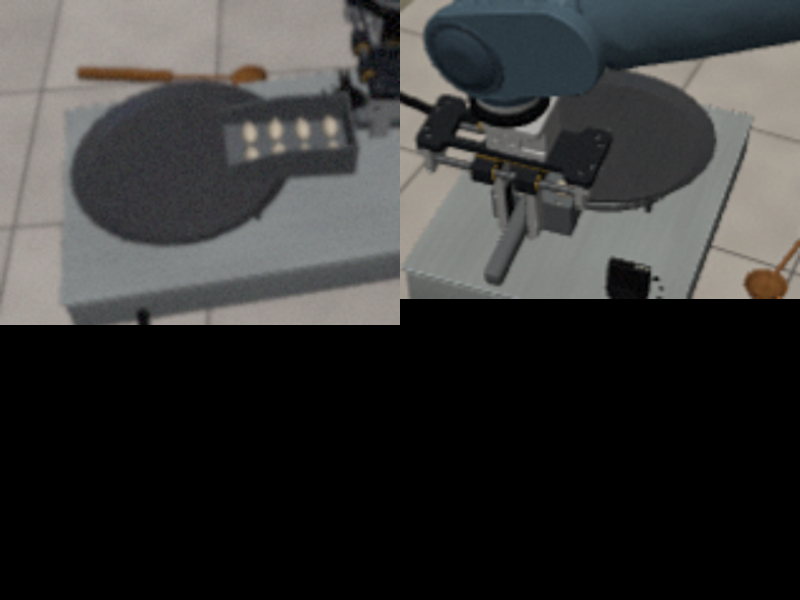

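Scene crop: the scoop is over the comal with all four clove pairs still in place. The side view is blocked by the gripper. Next is the first pour pose, at 10° pitch.

Call:
{"name": "play_rows", "arguments": {"moves": [[0,-0.88,0.2,-0.11,0,1.6,0],[0,-0.87,0.2,-0.14,0,1.7,0],[0,-0.87,0.2,-0.16,0,1.6,0],[0,-0.87,0.2,-0.19,0,1.6,0],[0,-0.86,0.2,-0.21,0,1.7,0],[0,-0.85,0.19,-0.24,0,1.6,0],[0,-0.85,0.2,-0.25,0,1.7,0],[0,-0.84,0.2,-0.29,0,1.6,0],[0,-0.83,0.2,-0.31,0,1.6,0],[0,-0.82,0.2,-0.33,0,1.7,0],[0,-0.81,0.19,-0.35,0,1.6,0],[0,0,0,0,0,0,0]]}}

```text
clock: 8.85
position: [0.5798, -0.0991, 0.1589]
ee_rot: [-2.028, -2.221, -0.178]
force: [0.0, 0.2, -2.3]
width: 0.02
grip_force: 29.9
```

```bash
sed -i "s/k=((rr.*/k=((rr[:,:,0]>95)\&(rr[:,:,0]-rr[:,:,2]>18)\&(rr[:,:,1]-rr[:,:,2]>6)).astype(np.uint8)*255\&m/" h.py; python3 - <<'E'
from h import *
print(lip_now(),env.read_state()['q'].round(2));look("l2",("scene",))
a=cv2.imread("pics/l2_scene.png").astype(int)
k=(a[:,:,2]-a[:,:,0]>25)&(a[:,:,2]>100)
print(k.sum(),a[k].mean(0) if k.any() else "")
b=lip_pose(.045,-.035,.010,16)
p,rr=rows(b[0],b[1],4,0);print()
b=lip_pose(.045,-.035,.010,22);p,rr=rows(b[0],b[1],6,0,p,rr)
E
```

```text
(array([ 0.0453, -0.0346,  0.0112]), 'pitch', np.float64(10.0), 'yaw', np.float64(-0.1), 8.85) [-0.44  0.19  1.72  0.16  1.32 -0.57]
scene [(-144, 16, 19), (-6, 80, 12), (0, 48, 15), (5, 18, 20), (12, -12, 17), (44, -13, 5)]
side [(68, -33, 9), (41, -19, 54), (63, -7, 7)]
1596 [ 94.19235589 114.85025063 137.81390977]
[0, -0.12, -0.01, -0.42, 0.0, 1.5, 0.0],
[0, -0.11, -0.01, -0.42, 0.0, 1.5, 0.0],
[0, -0.1, -0.01, -0.42, 0.0, 1.5, 0.0],
[0, -0.09, -0.01, -0.43, 0.0, 1.5, -0.1]

[0, -0.05, 0.0, -0.29, 0.0, 1.0, 0.0],
[0, -0.05, 0.0, -0.29, 0.0, 1.0, 0.0],
[0, -0.04, 0.0, -0.29, 0.0, 1.0, 0.0],
[0, -0.04, 0.0, -0.29, 0.0, 1.0, 0.0],
[0, -0.03, 0.0, -0.29, 0.0, 1.0, 0.0],
[0, -0.02, 0.0, -0.29, 0.0, 1.0, 0.0]
```

Call:
{"name": "play_rows", "arguments": {"moves": [[0,-0.12,0,-0.42,0,1.5,0],[0,-0.11,0,-0.42,0,1.5,0],[0,-0.1,0,-0.42,0,1.5,0],[0,-0.09,0,-0.43,0,1.5,0],[0,-0.05,0,-0.29,0,1.0,0],[0,-0.05,0,-0.29,0,1.0,0],[0,0,0,0,0,0,0]]}}

```text
clock: 9.82
position: [0.5805, -0.1085, 0.1798]
ee_rot: [-1.95, -2.138, -0.309]
force: [-0.1, -0.4, -2.2]
width: 0.0194
grip_force: 29.9
```

```bash
python3 - <<'E'
from h import *
print(lip_now());look()
E
```

```text
(array([ 0.0453, -0.0356,  0.0102]), 'pitch', np.float64(18.0), 'yaw', np.float64(-0.1), 9.825)
scene [(-144, 13, 13), (-25, 72, 15), (-10, 42, 18), (-2, 12, 20), (11, -15, 19)]
side [(67, -38, 9), (45, -40, 19)]
```

Call:
{"name": "play_rows", "arguments": {"moves": [[0,-0.04,0,-0.29,0,1.0,0],[0,-0.04,0,-0.29,0,1.0,0],[0,0,0,0,0,0,0]]}}

```text
clock: 10.3
position: [0.5808, -0.1112, 0.1851]
ee_rot: [-1.931, -2.116, -0.34]
force: [0.2, -0.0, -1.5]
width: 0.0198
grip_force: 29.9
```

```bash
python3 - <<'E'
from h import *
print(lip_now());look()
E
```

```text
(array([ 0.0454, -0.0357,  0.0103]), 'pitch', np.float64(20.0), 'yaw', np.float64(-0.1), 10.3)
scene [(-145, 9, 10), (-26, 70, 16), (-13, 40, 19), (-3, 11, 19), (10, -16, 18)]
side [(67, -42, 5), (46, -45, 9)]
```

Call:
{"name": "play_rows", "arguments": {"moves": [[0,-0.03,0,-0.29,0,1.0,0],[0,-0.02,0,-0.29,0,1.0,0],[0,0,0,0,0,0,0]]}}

```text
clock: 10.78
position: [0.581, -0.1138, 0.1904]
ee_rot: [-1.911, -2.094, -0.371]
force: [-0.0, -0.2, -2.8]
width: 0.0195
grip_force: 29.9
```

```bash
python3 - <<'E'
from h import *
print(lip_now());look()
E
```

```text
(array([ 0.0454, -0.0355,  0.0103]), 'pitch', np.float64(22.0), 'yaw', np.float64(-0.1), 10.775)
scene [(-146, 4, 7), (-29, 66, 14), (-14, 36, 16), (-4, 8, 22), (10, -20, 21)]
side [(46, -51, 5)]
```

Call:
{"name": "play_rows", "arguments": {"moves": [[0,-0.01,0,-0.15,0,0.5,0],[0,0,0,0,0,0,0]]}}

```text
clock: 11.12
position: [0.581, -0.114, 0.1916]
ee_rot: [-1.905, -2.089, -0.379]
force: [0.1, 0.1, -2.2]
width: 0.0199
grip_force: 29.9
```

```bash
python3 - <<'E'
from h import *
print(lip_now());look();look()
E
```

```text
(array([ 0.0454, -0.035 ,  0.0103]), 'pitch', np.float64(22.5), 'yaw', np.float64(-0.1), 11.125)
scene [(-160, -17, 5), (-147, 2, 6), (-29, 65, 16), (-12, 34, 20), (-3, 6, 22), (10, -21, 17)]
side []
scene [(-146, 4, 7), (-29, 64, 21), (-14, 34, 19), (-4, 5, 20), (12, -21, 16)]
side []
```

Call:
{"name": "play_rows", "arguments": {"moves": [[0,0,0,-0.15,0,0.5,0],[0,0,0,-0.15,0,0.5,0],[0,0,0,0,0,0,0],[0,0,0,0,0,0,0]]}}

```text
clock: 11.82
position: [0.581, -0.1151, 0.1943]
ee_rot: [-1.895, -2.078, -0.394]
force: [0.5, -0.4, -1.5]
width: 0.0198
grip_force: 29.9
```

```bash
python3 - <<'E'
from h import *
print(lip_now());look();look()
E
```

```text
(array([ 0.0453, -0.0346,  0.0105]), 'pitch', np.float64(23.5), 'yaw', np.float64(-0.1), 11.825)
scene [(-160, -19, 4), (-148, -1, 6), (-28, 57, 17), (-12, 27, 18), (-2, -2, 20), (14, -28, 20), (44, -29, 4)]
side []
scene [(-160, -19, 4), (-147, 1, 7), (-26, 51, 18), (-11, 22, 20), (2, -7, 20), (15, -34, 19), (46, -36, 5)]
side [(71, -57, 5)]
```

Call:
{"name": "play_rows", "arguments": {"moves": [[0,0,0,0,0,0,0],[0,0.15,0,1.17,0,-4,0],[0,0.15,0,1.17,0,-4,0],[0,0,0,0,0,0,0]]}}

```text
clock: 12.52
position: [0.5795, -0.1024, 0.1734]
ee_rot: [-1.971, -2.165, -0.268]
force: [0.0, 0.1, -0.8]
width: 0.0201
grip_force: 29.9
```

```bash
python3 - <<'E'
from h import *
print(lip_now());look();look("l3",("scene",))
E
```

```text
(array([ 0.0452, -0.0323,  0.0103]), 'pitch', np.float64(15.6), 'yaw', np.float64(0.0), 12.525)
scene [(-160, -19, 4), (-144, 16, 17), (-4, 28, 18), (8, -1, 18), (14, -31, 19), (26, -49, 18), (46, -32, 15), (65, -48, 17)]
side [(66, -46, 39), (41, -41, 41)]
scene [(-160, -17, 5), (-143, 19, 17), (-4, 26, 19), (6, -4, 18), (12, -33, 20), (27, -48, 18), (47, -34, 16), (63, -49, 16)]
side [(67, -46, 35), (42, -41, 38)]
```

View pics/l3_scene.png

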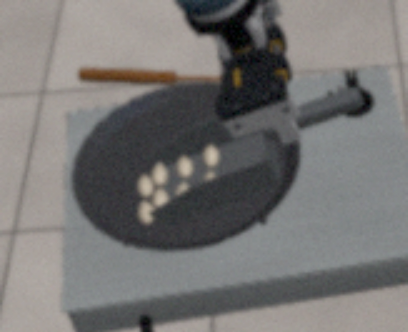

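Scene crop: the first pair is on the plate at about hob (26,-48) and (64,-49) mm. The second pair sits on the lip and the other two pairs are behind it. I'll tip back further, lift a little and shift toward the near-right quarter.

Call:
{"name": "play_rows", "arguments": {"moves": [[0,0.3,0,1.1,0,-6,0],[0,0.3,0,1.1,0,-6,0],[0,0,0,0,0,0,0]]}}

```text
clock: 13.1
position: [0.5785, -0.092, 0.1531]
ee_rot: [-2.082, -2.287, -0.064]
force: [-0.4, -0.2, -0.7]
width: 0.02
grip_force: 30.0
```

```bash
python3 - <<'E'
from h import *
print(lip_now());look();
b=lip_pose(-.05,-.035,.022,4);p,rr=rows(b[0],b[1],9,0)
E
```

```text
(array([ 0.0452, -0.0319,  0.0236]), 'pitch', np.float64(3.6), 'yaw', np.float64(0.0), 13.1)
scene [(-160, -19, 4), (-143, 19, 17), (-5, 28, 19), (-1, -4, 17), (-2, -32, 14), (27, -49, 19), (36, -32, 16), (34, -7, 5), (65, -49, 18)]
side [(73, -40, 15), (44, -38, 23), (68, -11, 8), (41, -8, 25)]
[0, -0.02, -1.06, 0.01, 0.0, 0.0, 0.0],
[0, -0.02, -1.07, 0.02, 0.0, 0.1, 0.0],
[0, -0.02, -1.06, 0.01, 0.0, 0.0, 0.0],
[0, -0.02, -1.07, 0.01, 0.0, 0.1, 0.0],
[0, -0.01, -1.06, 0.02, 0.0, 0.0, 0.0],
[0, -0.02, -1.06, 0.01, 0.0, 0.1, 0.0],
[0, -0.02, -1.07, 0.01, 0.0, 0.0, -0.1],
[0, -0.02, -1.06, 0.02, 0.0, 0.1, 0.0],
[0, -0.02, -1.07, 0.01, 0.0, 0.0, 0.0]
```

Call:
{"name": "play_rows", "arguments": {"moves": [[0,-0.02,-0.7,0,0,0,0],[0,-0.02,-1.1,0,0,0,0],[0,-0.02,-1.1,0.02,0,0,0],[0,-0.02,-1.1,0.02,0,0,0],[0,-0.02,-1.1,0.02,0,0,0],[0,-0.02,-1.1,0.02,0,0,0],[0,-0.02,-1.1,0.02,0,0,0],[0,-0.02,-1.1,0.02,0,0,0],[0,-0.02,-0.8,0.02,0,0,0],[0,0,-0.4,0,0,0,0],[0,0,0,0,0,0,0]]}}

```text
clock: 14.58
position: [0.4835, -0.1038, 0.1521]
ee_rot: [-2.086, -2.288, -0.064]
force: [0.4, -0.6, -2.2]
width: 0.0198
grip_force: 30.0
```

```bash
python3 - <<'E'
from h import *
print(lip_now());look();
b=lip_pose(-.05,-.038,.010,21);p,rr=rows(b[0],b[1],5,0);print()
b=lip_pose(-.05,-.038,.010,23.5);p,rr=rows(b[0],b[1],2,0,p,rr)
E
```

```text
(array([-0.0507, -0.0349,  0.023 ]), 'pitch', np.float64(3.5), 'yaw', np.float64(-0.1), 14.575)
scene [(-103, 26, 15), (-98, -34, 13), (-97, -6, 17), (-62, -35, 12), (25, -49, 19), (64, -49, 23)]
side [(70, -49, 19), (-59, -74, 4), (-59, -39, 33), (-14, -12, 16), (-60, -8, 34)]
[0, -0.36, 0.01, -0.73, 0.0, 3.5, 0.0],
[0, -0.31, 0.0, -0.75, 0.0, 3.5, 0.0],
[0, -0.27, 0.01, -0.77, 0.0, 3.5, 0.0],
[0, -0.22, 0.01, -0.78, 0.0, 3.5, 0.0],
[0, -0.17, 0.0, -0.8, 0.0, 3.5, 0.0]

[0, -0.05, 0.0, -0.36, 0.0, 1.3, 0.0],
[0, -0.05, 0.0, -0.36, 0.0, 1.2, 0.0]
```

Call:
{"name": "play_rows", "arguments": {"moves": [[0,-0.36,0,-0.73,0,3.5,0],[0,-0.31,0,-0.75,0,3.5,0],[0,-0.27,0,-0.77,0,3.5,0],[0,-0.22,0,-0.78,0,3.5,0],[0,-0.17,0,-0.8,0,3.5,0],[0,-0.05,0,-0.36,0,1.3,0],[0,0,0,0,0,0,0]]}}

```text
clock: 15.55
position: [0.4858, -0.1258, 0.1905]
ee_rot: [-1.908, -2.091, -0.375]
force: [1.0, -0.9, -1.4]
width: 0.0198
grip_force: 30.0
```

```bash
python3 - <<'E'
from h import *
print(lip_now());look();look()
E
```

```text
(array([-0.0506, -0.0383,  0.0098]), 'pitch', np.float64(22.3), 'yaw', np.float64(-0.1), 15.55)
scene [(-106, 6, 14), (-91, -21, 14), (-72, -53, 14), (-40, -55, 7), (26, -48, 21), (65, -49, 20)]
side [(71, -53, 34), (37, -55, 21), (-39, -58, 8), (-60, -59, 17)]
scene [(-106, 6, 11), (-88, -23, 16), (-73, -53, 17), (-37, -54, 14), (26, -49, 19), (64, -49, 22)]
side [(71, -53, 34), (37, -55, 21), (-39, -58, 8), (-60, -59, 17)]
```

```bash
python3 - <<'E'
from h import *
b=lip_pose(-.05,-.038,.022,4);p,rr=rows(b[0],b[1],2,0)
b=lip_pose(-.053,.074,.024,2);p,rr=rows(b[0],b[1],8,0,p,rr)
E
```

```text
[0, 0.11, 0.03, 2.09, 0.0, -9.1, 0.0],
[0, 0.45, 0.03, 2.05, 0.0, -9.2, 0.0]
[0, 1.41, -0.04, 0.15, 0.0, -0.2, 0.0],
[0, 1.4, -0.04, 0.14, 0.0, -0.3, 0.0],
[0, 1.41, -0.03, 0.13, 0.0, -0.2, 0.0],
[0, 1.41, -0.04, 0.13, 0.0, -0.3, 0.0],
[0, 1.41, -0.04, 0.12, 0.0, -0.2, 0.0],
[0, 1.4, -0.04, 0.11, 0.0, -0.3, 0.0],
[0, 1.41, -0.04, 0.11, 0.0, -0.2, 0.0],
[0, 1.41, -0.03, 0.1, 0.0, -0.3, 0.0]
```

Call:
{"name": "play_rows", "arguments": {"moves": [[0,0.11,0.03,2.09,0,-9.1,0],[0,0.45,0.03,2.05,0,-9.2,0],[0,0.5,0,0.07,0,0,0],[0,1.0,-0.04,0.13,0,-0.2,0],[0,1.5,-0.04,0.15,0,-0.3,0],[0,1.6,-0.04,0.15,0,-0.3,0],[0,1.6,-0.04,0.15,0,-0.3,0],[0,1.6,-0.04,0.15,0,-0.3,0],[0,1.5,-0.04,0.11,0,-0.3,0],[0,1.2,-0.04,0.1,0,-0.3,0],[0,0.76,0,0,0,0,0],[0,0,0,0,0,0,0]]}}

```text
clock: 17.25
position: [0.4714, 0.0051, 0.1488]
ee_rot: [-2.098, -2.303, -0.036]
force: [-0.2, -0.2, -1.5]
width: 0.0198
grip_force: 30.0
```

```bash
python3 - <<'E'
from h import *
print(lip_now());look();
b=lip_pose(-.055,.074,.010,20);p,rr=rows(b[0],b[1],5,0);print()
b=lip_pose(-.055,.074,.010,23.5);p,rr=rows(b[0],b[1],2,0,p,rr)
E
```

```text
(array([-0.0526,  0.0739,  0.024 ]), 'pitch', np.float64(2.0), 'yaw', np.float64(-0.0), 17.25)
scene [(-143, 18, 14), (-101, 109, 14), (-98, 76, 13), (-63, 77, 6), (-74, -53, 13), (-36, -53, 16), (28, -48, 18), (65, -49, 20)]
side [(-33, -59, 24), (-67, -57, 36), (-62, 70, 13)]
[0, -0.29, -0.05, -0.73, 0.0, 3.6, 0.0],
[0, -0.24, -0.05, -0.75, 0.0, 3.6, 0.0],
[0, -0.2, -0.05, -0.76, 0.0, 3.6, 0.0],
[0, -0.14, -0.05, -0.77, 0.0, 3.6, 0.0],
[0, -0.1, -0.05, -0.78, 0.0, 3.6, -0.1]

[0, -0.08, 0.0, -0.51, 0.0, 1.8, 0.0],
[0, -0.07, 0.0, -0.51, 0.0, 1.7, 0.0]
```

Call:
{"name": "play_rows", "arguments": {"moves": [[0,-0.29,-0.05,-0.73,0,3.6,0],[0,-0.24,-0.05,-0.75,0,3.6,0],[0,-0.2,-0.05,-0.76,0,3.6,0],[0,-0.14,-0.05,-0.77,0,3.6,0],[0,-0.1,-0.05,-0.78,0,3.6,0],[0,-0.08,0,-0.6,0,2.1,0],[0,0,0,0,0,0,0]]}}

```text
clock: 18.23
position: [0.4711, -0.0151, 0.1905]
ee_rot: [-1.911, -2.094, -0.373]
force: [0.9, -1.4, 0.1]
width: 0.0196
grip_force: 30.0
```

```bash
python3 - <<'E'
from h import *
print(lip_now());look();look()
b=lip_pose(-.055,.074,.024,4);p,rr=rows(b[0],b[1],2,0);print()
E
```

```text
(array([-0.0549,  0.073 ,  0.0104]), 'pitch', np.float64(22.0), 'yaw', np.float64(-0.1), 18.225)
scene [(-160, -19, 4), (-143, 19, 17), (-101, 98, 16), (-83, 65, 13), (-72, -53, 13), (-35, 57, 7), (-33, -54, 16), (28, -49, 21), (65, -49, 21)]
side [(25, -92, 45), (74, -46, 7), (-41, 54, 7), (-64, 59, 43)]
scene [(-160, -19, 4), (-144, 16, 15), (-100, 99, 12), (-75, 57, 16), (-74, -54, 14), (-36, 57, 12), (-35, -53, 14), (26, -49, 18), (66, -49, 21)]
side [(26, -91, 45), (75, -45, 6), (-41, 54, 7), (-16, 65, 5), (-64, 60, 44)]
[0, 0.16, 0.0, 1.98, 0.0, -9.0, 0.0],
[0, 0.47, 0.0, 1.94, 0.0, -9.0, 0.0]
```

Call:
{"name": "play_rows", "arguments": {"moves": [[0,0.16,0,1.9,0,-9,0],[0,0.47,0,1.94,0,-9,0],[0,0,0.6,0,0,0,0],[0,0,1.1,0,0,0,0],[0,0,1.3,0,0,0,0],[0,0,1.4,0,0,0,0],[0,0,1.4,0,0,0,0],[0,0,1.4,0,0,0,0],[0,0,1.4,0,0,0,0],[0,0,1.3,0,0,0,0],[0,0,0.6,0,0,0,0],[0,0,0,0,0,0,0]]}}

```text
clock: 19.92
position: [0.5737, 0.0133, 0.1552]
ee_rot: [-2.08, -2.282, -0.074]
force: [0.3, -0.6, -0.8]
width: 0.02
grip_force: 30.0
```

```bash
python3 - <<'E'
from h import *
print(lip_now(),env.read_state()['q'].round(2));look();
b=lip_pose(.048,.074,.010,20);p,rr=rows(b[0],b[1],5,0);print()
b=lip_pose(.048,.074,.010,26);p,rr=rows(b[0],b[1],3,0,p,rr)
E
```

```text
(array([0.0499, 0.0737, 0.0243]), 'pitch', np.float64(4.1), 'yaw', np.float64(-0.0), 19.925) [-0.21  0.12  1.79  0.07  1.25 -0.32]
scene [(-148, 86, 4), (-143, 18, 14), (-74, 58, 13), (-72, -53, 14), (-36, 57, 13), (-36, -54, 17), (4, 95, 13), (40, 87, 10), (25, -48, 18), (65, -50, 17)]
side [(72, -55, 26), (32, -53, 33), (-29, -59, 34), (-67, -57, 36), (77, 52, 11), (-31, 54, 38), (-70, 53, 39)]
[0, -0.26, -0.03, -0.61, 0.0, 3.2, 0.0],
[0, -0.22, -0.03, -0.63, 0.0, 3.2, 0.0],
[0, -0.19, -0.04, -0.64, 0.0, 3.1, 0.0],
[0, -0.15, -0.03, -0.65, 0.0, 3.2, 0.0],
[0, -0.12, -0.03, -0.65, 0.0, 3.2, -0.1]

[0, -0.1, 0.0, -0.58, 0.0, 2.0, 0.0],
[0, -0.08, 0.0, -0.58, 0.0, 2.0, 0.0],
[0, -0.07, 0.0, -0.58, 0.0, 2.0, 0.0]
```

Call:
{"name": "play_rows", "arguments": {"moves": [[0,-0.26,-0.03,-0.61,0,3.2,0],[0,-0.22,-0.03,-0.63,0,3.2,0],[0,-0.19,-0.04,-0.64,0,3.1,0],[0,-0.15,-0.03,-0.65,0,3.2,0],[0,-0.12,-0.03,-0.65,0,3.2,0],[0,-0.1,0,-0.58,0,2,0],[0,-0.08,0,-0.58,0,2,0],[0,0,0,0,0,0,0],[0,0,0,0,0,0,0]]}}

```text
clock: 21.15
position: [0.5737, -0.0075, 0.195]
ee_rot: [-1.889, -2.072, -0.401]
force: [-0.6, -0.3, -0.7]
width: 0.0197
grip_force: 30.0
```

```bash
python3 - <<'E'
from h import *
print(lip_now());look();look()
b=lip_pose(.048,.076,.05,4);p,rr=rows(b[0],b[1],3,0);print()
E
```

```text
(array([0.048 , 0.074 , 0.0099]), 'pitch', np.float64(24.0), 'yaw', np.float64(-0.0), 21.15)
scene [(-146, 92, 4), (-160, -17, 5), (-143, 19, 17), (-76, 58, 17), (-73, -54, 17), (-35, 58, 14), (-35, -54, 18), (19, 74, 18), (27, -49, 17), (56, 65, 9), (65, -49, 21)]
side [(74, -53, 25), (31, -52, 33), (-29, -59, 34), (-67, -57, 36), (69, 57, 35), (44, 52, 8), (-31, 54, 38), (-70, 53, 39)]
scene [(-147, 89, 4), (-144, 18, 18), (-73, 58, 15), (-72, -53, 19), (-36, 57, 16), (-35, -54, 17), (26, 62, 19), (27, -49, 18), (65, 58, 17), (66, -48, 18)]
side [(74, -53, 25), (31, -52, 33), (-29, -59, 34), (-67, -57, 36), (69, 57, 35), (44, 54, 4), (-31, 54, 38), (-70, 53, 39)]
[0, 0.5, -0.01, 0.75, 0.0, -6.7, 0.0],
[0, 0.59, 0.0, 0.69, 0.0, -6.6, 0.0],
[0, 0.66, -0.01, 0.62, 0.0, -6.7, 0.0]
```

Call:
{"name": "play_rows", "arguments": {"moves": [[0,0,0,0,0,0,0],[0,0,0,0,0,0,0],[0,0.5,0,-0.2,0,0,0],[0,0.5,0,0.75,0,-6.7,0],[0,0.59,0,0.69,0,-6.6,0],[0,0.66,0,0.2,0,-6.7,0],[0,0,0,-3,0,-4,0],[0,0,0,-3,0,0,0],[0,0,0,0,0,0,0]]}}

```text
clock: 22.48
position: [0.5732, 0.0163, 0.2516]
ee_rot: [2.113, 2.319, 0.005]
force: [-0.1, -0.8, -0.9]
width: 0.0196
grip_force: 30.0
```

```bash
python3 - <<'E'
from h import *
print(lip_now());look()
r=toolR(-1.694+np.pi);t=np.array([.4915,.3815,.20])
p,rr=rows(t,r,10,0);print()
p,rr=rows(np.array([.4915,.3815,.026]),r,8,0,p,rr)
E
```

```text
(array([0.0499, 0.0747, 0.1328]), 'pitch', np.float64(-0.1), 'yaw', np.float64(-0.0), 22.475)
scene [(-143, 19, 17), (-74, 58, 15), (-74, -53, 15), (-38, 58, 12), (-36, -54, 20), (26, 60, 14), (28, -49, 18), (64, 60, 20), (65, -49, 19)]
side [(32, -53, 34), (-29, -58, 33), (-67, -57, 35), (32, 57, 37), (-31, 54, 38), (-69, 53, 38)]
[0, 3.71, -0.46, 0.48, 0.0, 0.0, 1.2],
[0, 3.7, -0.54, 0.48, 0.0, 0.0, 1.3],
[0, 3.69, -0.62, 0.48, 0.0, 0.0, 1.2],
[0, 3.67, -0.69, 0.48, 0.0, 0.0, 1.2],
[0, 3.66, -0.78, 0.47, 0.0, 0.0, 1.3],
[0, 3.64, -0.85, 0.48, 0.0, 0.0, 1.2],
[0, 3.62, -0.94, 0.48, 0.0, 0.0, 1.2],
[0, 3.61, -1.0, 0.48, 0.0, 0.0, 1.3],
[0, 3.57, -1.09, 0.48, 0.0, 0.0, 1.2],
[0, 3.56, -1.17, 0.48, -0.1, 0.0, 1.2]

[0, 0.0, 0.0, 2.17, 0.0, 0.0, 0.0],
[0, 0.0, 0.0, 2.18, 0.0, 0.0, 0.0],
[0, 0.0, -0.01, 2.17, 0.0, 0.0, 0.0],
[0, 0.0, 0.0, 2.18, 0.0, 0.0, 0.0],
[0, 0.0, 0.0, 2.17, 0.0, 0.0, 0.0],
[0, 0.0, 0.0, 2.18, 0.0, 0.0, 0.0],
[0, -0.01, 0.0, 2.17, 0.0, 0.0, 0.0],
[0, 0.0, 0.0, 2.18, 0.0, 0.0, 0.0]
```

All eight cloves are on the plate, two in each quarter. Next I'll put the scoop back where it was.

Call:
{"name": "play_rows", "arguments": {"moves": [[0,3.71,-0.46,0.48,0,0,1.2],[0,3.7,-0.54,0.48,0,0,1.3],[0,3.69,-0.62,0.48,0,0,1.2],[0,3.67,-0.69,0.48,0,0,1.2],[0,3.66,-0.78,0.47,0,0,1.3],[0,3.64,-0.85,0.48,0,0,1.2],[0,3.62,-0.94,0.48,0,0,1.2],[0,3.61,-1.0,0.48,0,0,1.3],[0,3.57,-1.09,0.48,0,0,1.2],[0,3.56,-1.17,0.48,0,0,1.2],[0,0,0,0,0,0,0]]}}

```text
clock: 23.95
position: [0.4899, 0.3823, 0.1976]
ee_rot: [-2.349, -2.083, 0.007]
force: [-0.2, 0.1, -0.2]
width: 0.0198
grip_force: 30.0
```

Call:
{"name": "play_rows", "arguments": {"moves": [[0,0,0,3,0,0,0],[0,0,0,3,0,0,0],[0,0,0,3,0,0,0],[0,0,0,3,0,0,0],[0,0,0,2.2,0,0,0],[0,0,0,1.2,0,0,0],[0,0,0,0.9,0,0,0],[0,0,0,0.5,0,0,0],[0,0,0,0,0,0,0]]}}

```text
clock: 25.08
position: [0.4919, 0.3814, 0.0328]
ee_rot: [2.353, 2.081, 0.0]
force: [-0.0, 0.2, -0.9]
width: 0.0194
grip_force: 30.0
```

Call:
{"name": "play_rows", "arguments": {"moves": [[0,0,0,0.4,0,0,0],[0,0,0,0.3,0,0,0],[0,0,0,0.15,0,0,0],[0,0,0,0,0,0,0]]}}

```text
clock: 25.58
position: [0.4919, 0.3816, 0.0246]
ee_rot: [2.353, 2.081, 0.0]
force: [-0.9, -0.7, 2.8]
width: 0.0197
grip_force: 30.0
```

Call:
{"name": "play_rows", "arguments": {"moves": [[0.5,0,0,0,0,0,0],[0.5,0,0,0,0,0,0],[0.5,0,0,0,0,0,0],[0.5,0,0,0,0,0,0],[0.5,0,0,-1,0,0,0],[0.5,0,0,-3,0,0,0],[0.5,0,0,-5,0,0,0],[0.5,0,0,-5,0,0,0],[0.5,0,0,0,0,0,0]]}}

```text
clock: 26.7
position: [0.4948, 0.3831, 0.1706]
ee_rot: [2.351, 2.08, 0.016]
force: [-0.4, 0.2, -0.1]
width: 0.047
grip_force: 0.0
```

```bash
python3 - <<'E'
from h import *
s=env.read_state();print(s['position'],s['width'],s['clock'],s['q'].round(2))
im=env.capture("scene");b=env.capture("side");w=env.capture("wrist")
A=cv2.resize(im[150:290,105:405,::-1],None,fx=2.6,fy=2.6)[:300,:780]
o=np.zeros((600,800,3),np.uint8);o[:A.shape[0],:780]=A
o[300:600,:400]=cv2.resize(w[:,:,::-1],(400,300));o[300:600,400:]=cv2.resize(b[:,:,::-1],(400,300))
cv2.imwrite("pics/f1.png",np.clip(o*1.4,0,255).astype(np.uint8))
d=hob(-.09,.205,0);print(d)
# tool y at hob y across bar -> tool x along bar = hob x? options
for yaw in(HY,HY+np.pi):print(yaw, "q6~",np.degrees(np.arctan2(d[1],d[0]))+90-np.degrees(yaw))
E
```

```text
[0.49480108 0.38308145 0.17058567] 0.046973932590419085 26.7 [ 0.48  0.21  1.66 -0.    1.26  0.6 ]
[ 0.43735139 -0.03324382  0.098     ]
0.093 q6~ 80.32470156711803
3.234592653589793 q6~ -99.67529843288197
```

View pics/f1.png

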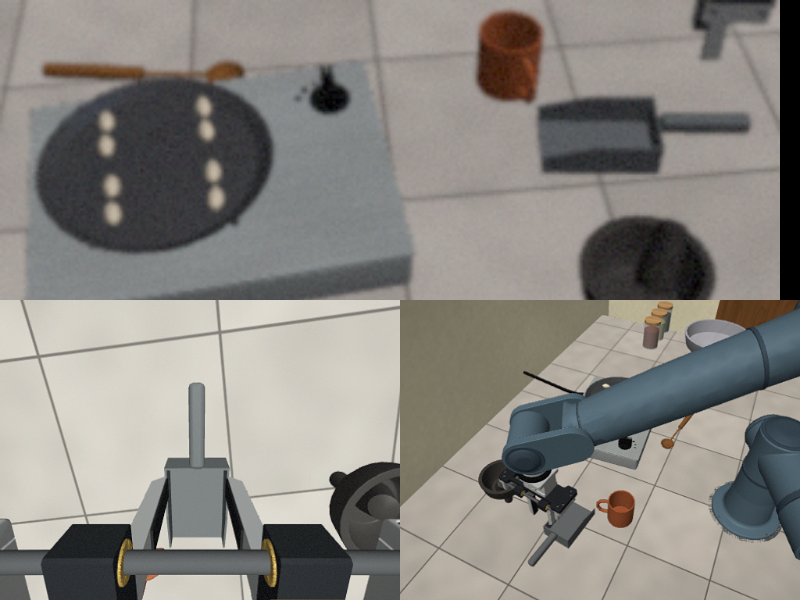

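The scoop is back flat on the counter and released, and the cloves lie two to a quarter. I'll move above the dial now.

```bash
python3 - <<'E'
from h import *
d=hob(-.09,.205,0);d[2]=.19
p,rr=rows(d,toolR(HY),12,.5)
E
```

```text
[0.5, -3.48, -0.02, -0.22, 0.0, 0.0, 6.5],
[0.5, -3.46, 0.37, -0.22, 0.0, 0.0, 6.4],
[0.5, -3.4, 0.75, -0.22, 0.0, 0.0, 6.5],
[0.5, -3.3, 1.14, -0.22, 0.0, 0.0, 6.5],
[0.5, -3.14, 1.5, -0.22, 0.0, 0.0, 6.5],
[0.5, -2.95, 1.84, -0.22, 0.0, 0.1, 6.4],
[0.5, -2.73, 2.17, -0.22, 0.0, 0.0, 6.5],
[0.5, -2.46, 2.46, -0.23, 0.0, 0.0, 6.5],
[0.5, -2.18, 2.72, -0.22, 0.0, 0.0, 6.4],
[0.5, -1.85, 2.94, -0.22, 0.0, 0.0, 6.5],
[0.5, -1.51, 3.14, -0.23, 0.0, 0.0, 6.5],
[0.5, -1.14, 3.29, -0.22, 0.0, 0.0, 6.5]
```

Call:
{"name": "play_rows", "arguments": {"moves": [[0.5,-3.48,0,-0.22,0,0,6.5],[0.5,-3.46,0.37,-0.22,0,0,6.4],[0.5,-3.4,0.75,-0.22,0,0,6.5],[0.5,-3.3,1.14,-0.22,0,0,6.5],[0.5,-3.14,1.5,-0.22,0,0,6.5],[0.5,-2.95,1.84,-0.22,0,0,6.4],[0.5,-2.73,2.17,-0.22,0,0,6.5],[0.5,-2.46,2.46,-0.23,0,0,6.5],[0.5,-2.18,2.72,-0.22,0,0,6.4],[0.5,-1.85,2.94,-0.22,0,0,6.5],[0.5,-1.51,3.14,-0.23,0,0,6.5],[0.5,-1.14,3.29,-0.22,0,0,6.5]]}}

```text
clock: 28.35
position: [0.4368, -0.0336, 0.1889]
ee_rot: [-3.137, -0.139, 0.006]
force: [0.6, 0.1, 0.6]
width: 0.0471
grip_force: 0.0
```

Call:
{"name": "play_rows", "arguments": {"moves": [[0.5,0,0,0,0,0,0]]}}

```text
clock: 28.48
position: [0.4372, -0.034, 0.1892]
ee_rot: [-3.137, -0.14, 0.005]
force: [-0.5, 0.2, -0.5]
width: 0.0472
grip_force: 0.0
```

```bash
python3 - <<'E'
from h import *
s=env.read_state();P=env.camera_params("wrist");w=env.capture("wrist")[:,:,::-1].copy()
print(s['position'],R.from_rotvec(s['ee_rot']).as_matrix().round(3).tolist(),s['q'].round(2))
d=hob(-.09,.205,0)
for X in((.023,0,.108),(-.023,0,.108),(0,0,.108),(0,.024,.078),(0,-.024,.078)):
    q=d+ux*X[0]+uy*X[1];q[2]=X[2];u=proj("wrist",q,P);print(u.round(0));cv2.circle(w,tuple(int(round(v)) for v in u),2,(0,0,255),1)
cv2.imwrite("pics/d1.png",np.clip(w[:,:]*1.5,0,255).astype(np.uint8))
E
```

```text
[ 0.43718874 -0.03403737  0.18923285] [[0.996, 0.089, -0.003], [0.089, -0.996, 0.001], [-0.003, -0.001, -1.0]] [-0.34 -0.26  2.09 -0.    1.31  1.14]
[251. 175.]
[251. 224.]
[251. 200.]
[227. 191.]
[275. 190.]
```

View pics/d1.png

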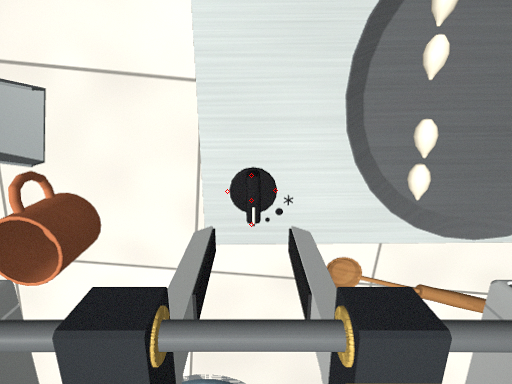

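Wrist view: the dial bar runs from (251,175) to (254,224), which matches the prediction to about 1 mm. I'll descend and grip it.

Call:
{"name": "play_rows", "arguments": {"moves": [[0.5,0,0,3,0,0,0],[0.5,0,0,3,0,0,0],[0.5,0,0,2.5,0,0,0],[0.5,0,0,1.5,0,0,0],[0.5,0,0,0.5,0,0,0],[0,0,0,0,0,0,0],[0,0,0,0,0,0,0],[0,0,0,0,0,0,0],[0,0,0,0,0,0,0],[0,0,0,0,0,0,0],[0,0,0,0,0,0,0]]}}

```text
clock: 29.9
position: [0.4388, -0.0348, 0.0864]
ee_rot: [3.134, 0.146, 0.002]
force: [-0.4, -7.3, 0.3]
width: 0.0124
grip_force: 30.0
```

Call:
{"name": "play_rows", "arguments": {"moves": [[0,0,0.1,0,0,0,0],[0,0,0,0,0,0,-7.4],[0,0,0,0,0,0,-7.4],[0,0,0,0,0,0,-7.4],[0,0,0,0,0,0,-7.4],[0,0,0,0,0,0,-7.4],[0,0,0,0,0,0,-7.4],[0,0,0,0,0,0,-7.4],[0,0,0,0,0,0,-7.4],[0,0,0,0,0,0,-7.4],[0,0,0,0,0,0,-7.4],[0,0,0,0,0,0,0]]}}

```text
clock: 31.4
position: [0.4372, -0.0331, 0.0864]
ee_rot: [-2.416, -2.002, 0.002]
force: [-6.7, 3.1, 9.1]
width: 0.0127
grip_force: 30.0
```

```bash
python3 - <<'E'
from h import *
s=env.read_state();M=R.from_rotvec(s['ee_rot']).as_matrix()
print(np.arctan2(M[1,0],M[0,0])-HY,s['force'],s['ft_torque'],s['grip_force'],s['width'],s['q'].round(2));look()
P=env.camera_params("wrist");w=env.capture("wrist");b=env.capture("scene")
cv2.imwrite("pics/e.png",np.clip(np.hstack([cv2.resize(w[:,:,::-1],(400,300)),cv2.resize(b[160:280,110:270,::-1],(400,300))])*1.5,0,255).astype(np.uint8))
E
```

```text
1.2906221717371662 [-6.682553    3.05671322  9.09351278] [ 0.42475478  1.30828929 -0.15739326] 30.02556324005127 0.012716641599368327 [-0.34 -0.11  2.17  0.    1.09 -0.15]
scene [(-160, -19, 4), (-143, 21, 16), (-74, 57, 12), (-73, -53, 14), (-35, 58, 12), (-36, -54, 15), (27, 61, 17), (28, -49, 19), (66, 60, 20), (64, -49, 20)]
side [(71, -53, 32), (71, 57, 37)]
```

View pics/e.png

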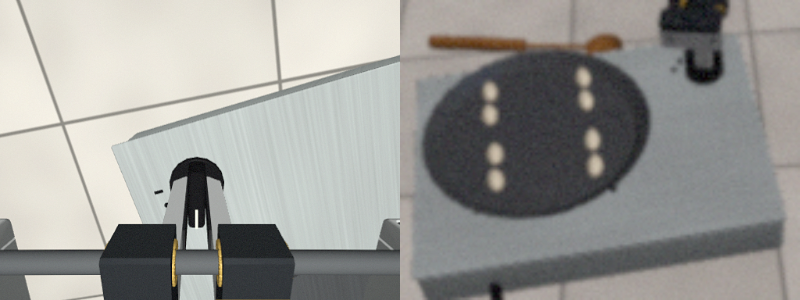

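The fingers hold the bar at about 1.28 rad, with the spring reaction showing in the wrist torque. The cloves haven't moved, so I'm handing the job in.

```bash
python3 -c "
from rig import env
print(env.sign_off())"
```

```text
the job is handed in; nothing more can be done
None
```

The job is handed in, but no verdict came back: all eight cloves lie two to a quarter on the comal, the empty scoop is flat on the counter and released, and the gripper turned to about 1.29 rad is holding the dial at spark.

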